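# Pop the button cap off the aquarium timer box

### The arm

A 7-joint arm with a two-finger parallel gripper is mounted at the origin on the work surface. World frame = base frame: x ahead of the robot, y to its left, z up, the work surface at z = 0. Lengths are in m, angles in rad, forces in N, time in s.
With the tool pointing down it reaches from about 0.4 to 0.925 m from the base axis. Payload 5.6 kg.
Tool frame: the origin (TCP) lies midway between the tips of the shut fingers; the grasp point (between the pads) lies 19 mm behind it; z points along the fingers, y is the direction in which the jaws open and shut (so a half turn about z gives the same grasp; the last joint's range is limited). The gripper opens to 85 mm and grips with 20 to 120 N. Pads are 22 mm wide; open, the fingers measure 114 mm over their backs; the gripper's body (76 mm by 85 mm) begins 54 mm behind the grasp point. The pads swing forward as they close: fully open they stand 13 mm farther back than shut.
Start: joints at [1.253, 0.468, -0.012, 1.603, 0.006, 1.071, -0.056], TCP at [0.176, -0.626, 0.209] pointing down, gripper open.
Joint ranges: [-2.53, 2.53], [-0.31, 2.02], [-1.57, 1.55], [0.28, 2.44], [-1.29, 4.43], [0.15, 1.84], [-2.92, 2.92]. Speed limits (rad/s): [2.57, 2.57, 3.14, 3.14, 3.14, 3.14, 3.14].

### API

Orientations are given as a rotation vector (axis times angle).
In Python, from station import env, cams gives the robot as it stands. The module is installed in compiled form; this text tells all that it offers.
- The arm moves only by the tool drive_tool, never from a script. Its argument "series" is a list of rows, each a list of 3 entries, a list of its own where there are three numbers: the finger opening in mm, from 0 to 85.4, then the shift along the tool's x, y, z in mm, then the turn, a rotation vector about the tool's x, y, z in rad. In form: [[claw, [dx, dy, dz], [ax, ay, az]], ...]. A call has 1 to 20 rows; each row shifts and turns the commanded pose from where the row before left it, along the tool's axes as they then stand; what a row does not reach is not made up. A row lasts 1/12 s, in which the tool goes at most 41.7 mm and 7.16 degrees, less where a joint would pass 70% of its speed; a pose out of reach is approached as far as the arm can. A call is refused whole if a number of a shift passes 41.7 or a number of a turn 0.125, either way. A call with a gripper value outside its range is refused whole. The fingers move at their own pace and stop on an object; the grip force is fixed at half the most. Time passes only in rows, so rows that do not move let the fingers close. It gives the time, the measured TCP pose, the force and the opening at its end, in the units of the state.
- env.read_state(): the state, without advancing time (a new reading comes with each control period).
- cams.capture(name): name is "scene" or "top" or "wrist"; returns the picture (384x512x3 uint8, red, green, blue); there is no depth.
- cams.get_calibration(name): a dict with "fx", "fy", "cx", "cy" (pixels), "cam_to_world" (4x4, takes a point from camera to world coordinates). Camera axes: x right, y down, z forward; pixel columns grow to the right and rows downward; lengths in m; the calibration is good to about 2 mm. A picture is of the moment at which its call begins: read the wrist's pose just before it. get_calibration takes no time and is no camera call; for the wrist camera it gives the pose at the moment of the call.
- env.sign_off(): hands the job in, once; it reports no verdict.
The state is a dict: "clock": time; "joints": joint angles; "qvel": joint speeds; "tau": joint torques, N m; "position": TCP position; "eef_rot": TCP orientation; "contact_force": force on the tool from outside, world axes, zero at the start; "wrist_torque": the same for the moment, N m; "width": finger opening in m.
Only numpy, scipy, OpenCV 4.12 (cv2) and the standard library are available. Lean on these libraries where they do the work, as an engineer would, in place of code of your own. Each camera call takes 0.05 s, during which the arm holds its last target.

### The job

The feed-pause button on the aquarium timer box sticks, so its red cap has to come off for rinsing. Take the steel stirrup puller by its black grip, hook its two feet under the rim of the cap and pull straight up until it snaps off, without pressing the button or touching the cap with the gripper; then set the cap down gently in the blue rinse tray, dome up, draw the puller out from under it and stand the puller back on its mat. Leave everything else where it is.

Things in the scene. Friction and masses are not known exactly. Their poses are not given: they have to be found in the camera images.
- puller: stainless stirrup puller with a black grip, 125 mm high, 86 mm wide, 170 g, standing on its two feet on the mat. Origin on its underside, midway between the feet; x along the feet, y from foot to foot, z up the grip. The same after a half turn about z. Upright legs 30 mm wide in x, inner faces at y = +-40 mm; bridge from 55 to 61 mm above the origin
- puller_feet (a point): midway between the puller's feet, level with their tops, 5 mm above its origin. Each foot is a flat plate 46 mm long (x -23 to 23 mm), 5 mm thick, reaching inward from |y| = 43 mm to |y| = 20 mm: the slot between them is 40 mm wide and open at both ends, so it slides round the cap's skirt from the side
- puller_grip (a point): middle of the puller's black rubber grip, 95 mm above the puller's origin. The grip is 24 x 24 mm in section, faces square to the puller's x and y, from 61 to 123 mm above the origin, on its z axis
- cap: red plastic mushroom cap on the button, 64 mm in diameter, 34 mm high, about 70 g. Origin at the foot of its skirt, on its axis; z up to the dome. Skirt 30 mm in outside diameter, z 0 to 16 mm. Starts snapped home on the stem; it comes free with a straight pull of about 9 N after rising about 10 mm, and clears the stem after 15 mm
- cap_rim (a point): on the cap's axis, level with the flat underside of its rim, 16 mm above its origin. The rim reaches out from the skirt (radius 15 mm) to radius 32 mm; its edge is 5 mm thick, the dome rises 18 mm above this point
- button_seat (a point): where the cap's origin lies when it is home: on the button's axis, 62 mm above the counter, 12 mm above the box lid. Between lid and rim is a gap of 28 mm all round the skirt; near the axis a steel nut of 19 mm radius stands 6 mm above the lid
- feed_button (a joint): how far the button is pressed, m: 0 up, 0.005 fully down; springs back; pressing takes about 5 N to start
- timer_box: white timer switch box with display and keys, screwed to the counter, 120 mm in x, 170 mm in y (214 mm with the ears at counter level), lid 50 mm above the counter, cable glands to 20 mm out on its +x side. Origin at the centre of its underside. The button stands on the lid at x = 0, y = +34 mm; display and keys rise less than 4 mm over the lid
- tray: blue rinse tray, fixed, 260 mm in x, 170 mm in y, 18 mm high, walls and floor 4 mm thick. Origin at the centre of its underside; floor surface at z = 4 mm. The airstone lies in its +x end, about 95 mm from the middle; the rest is free
- mat: dark blue-green silicone tool mat, fixed, 160 mm in x, 140 mm in y, 4 mm thick. Origin at the centre of its underside
- airstone: blue ceramic bar airstone with a small clear nipple, 22 x 82 x 20 mm, long in y, loose in the tray. Origin at the centre of its underside
- thermometer: glass thermometer, 150 mm long in x, 13 mm high, with a sucker up to 22 mm wide at one end, lying on the counter. Origin at the centre of its underside
- food_jar: fish food jar, 64 mm diameter, 85 mm high. Origin at the centre of its underside
- water_bottle: water conditioner bottle, 56 mm diameter, 140 mm high. Origin at the centre of its underside
- test_vial: test reagent bottle, 36 mm diameter, 75 mm high. Origin at the centre of its underside
- algae_magnet: algae magnet, black block 45 x 90 x 24 mm with a green handle to 42 mm height. Origin at the centre of its underside
Things that resemble listed ones, but are neither listed nor needed, are in the scene too. Several things look just like the timer_box: the one meant starts nearest to the robot's base. There is more than one size of the cap; the job needs the smallest.

How it is judged:
On the way, in this order (a step that is already met when the one before it is completed fails the run):
1. the cap has been pulled off the stem and rides on the puller, clear above the button (z of cap in the frame of button_seat above 0.022 m and contact force between puller and cap above 0.2 N and angle between cap's own z axis and vertical below 0.3 rad), for 0.2 s.
2. the cap stands dome up on the floor of the tray and the puller no longer bears on it (x of cap in the frame of tray between -0.1 and 0.1 m and y of cap in the frame of tray between -0.055 and 0.055 m and z of cap in the frame of tray below 0.009 m and angle between cap's own z axis and vertical below 0.15 rad and contact force between puller and cap below 0.05 N and linear speed of cap below 0.02 m/s), for 0.2 s.
At the end, for the whole second after the job is handed in: the cap stands dome up (within 0.15 rad) at rest on the tray floor, clear of the puller, within 100 mm of the tray's middle lengthwise and 55 mm crosswise; the puller stands on its feet (within 0.1 rad) on the mat, its middle 5 mm or more inside the mat's edge; the button is up (all of step 2 and x of puller in the frame of mat between -0.075 and 0.075 m and y of puller in the frame of mat between -0.065 and 0.065 m and z of puller in the frame of mat below 0.009 m and angle between puller's own z axis and vertical below 0.1 rad and linear speed of puller below 0.02 m/s and value of joint feed_button below 0.002 m); the robot touches nothing.
It fails at once if the button is pressed more than 3 mm (value of joint feed_button above 0.003 m).
It fails at once if the gripper or the arm touches the cap (contact force between any of the fingers, the arm and cap above 0.5 N).
It fails at once if the cap is levered over (more than 0.3 rad) while it is still on the stem, instead of being pulled straight (distance between cap and button_seat below 0.014 m and angle between cap's own z axis and vertical above 0.3 rad).
It fails at once if the cap is dropped (falls free of the puller faster than 0.5 m/s near the counter) (linear speed of cap above 0.5 m/s and height (world z) of cap below 0.06 m and contact force between puller and cap below 0.05 N).
It fails at once if a bystander (airstone, thermometer, jar, bottle, vial or magnet) is moved more than 30 mm (distance of any of thermometer, airstone, food_jar, water_bottle, test_vial, algae_magnet from where it was at the start of the episode above 0.03 m).
It also fails if it takes over 69 s, if anything falls off the work surface, if the arm or the gripper's body presses on something with over 40 N, if the wrist force passes 120 N, or if a joint passes its speed limit or range.

## Working session

There is one attempt and no reset: what is moved stays moved. The work goes in short steps, Python scripts to look and compute and a tool call to move; the robot and the scene stay as the last step left them, time stands still between calls to the robot, and variables do not carry over. Pictures are saved under pics/ and viewed, and the job is handed in when it is done.

Besides the shell and the picture viewer there is one more tool, called after "Request:" in YAML: its name, and indented under it one key for each argument. drive_tool: Moves the arm, as the interface text tells. Its arguments: {"type":"object","properties":{"series":{"type":"array"}},"required":["series"]}

```bash
mkdir -p pics; cat > h.py <<'E'
import numpy as np, cv2
from scipy.spatial.transform import Rotation as R
from station import env, cams
def cap(n,f):
    im=cams.capture(n); cv2.imwrite('pics/'+f+'.png',im[:,:,::-1]); return im
def ray(c,u,v):
    T=np.array(c['cam_to_world']); d=T[:3,:3]@np.array([(u-c['cx'])/c['fx'],(v-c['cy'])/c['fy'],1]); return T[:3,3],d
def onz(c,u,v,z):
    o,d=ray(c,u,v); return o+d*(z-o[2])/d[2]
def proj(c,p):
    T=np.linalg.inv(np.array(c['cam_to_world'])); q=T[:3,:3]@np.array(p)+T[:3,3]
    return np.array([c['fx']*q[0]/q[2]+c['cx'],c['fy']*q[1]/q[2]+c['cy']])
def tri(rs):
    A=np.zeros((3,3));b=np.zeros(3)
    for o,d in rs:
        d=d/np.linalg.norm(d);P=np.eye(3)-np.outer(d,d);A+=P;b+=P@o
    x=np.linalg.solve(A,b); return x,[np.linalg.norm(np.cross(x-o,d/np.linalg.norm(d))) for o,d in rs]
E
python3 - <<'E'
from h import *
np.set_printoptions(precision=4,suppress=True)
s=env.read_state(); print(s)
for n in ['scene','top','wrist']:
    cap(n,n+'0'); c=cams.get_calibration(n); print(n,c)
E
```

```text
{'clock': 0.0, 'joints': array([ 1.253 ,  0.4684, -0.0116,  1.6037,  0.006 ,  1.0714, -0.0563]), 'qvel': array([-0.0002,  0.0006,  0.0006,  0.0001, -0.0001, -0.0012,  0.0007]), 'tau': array([ -0.0001, -53.2381,   0.0212, -25.13  ,   0.0114,   0.0077,
         0.    ]), 'position': array([ 0.1761, -0.625 ,  0.2082]), 'eef_rot': array([-3.1102, -0.4299,  0.0006]), 'contact_force': array([ 0.0414, -0.657 , -0.3195]), 'wrist_torque': array([-0.0082,  0.0416,  0.0381]), 'width': 0.08520480349044254}
scene {'fx': 380.5960535046027, 'fy': 380.5960535046027, 'cx': 258.0936964802566, 'cy': 192.55906609682086, 'cam_to_world': array([[-0.476 ,  0.5241, -0.7063,  1.3952],
       [ 0.8795,  0.2843, -0.3817,  0.3252],
       [ 0.0008, -0.8028, -0.5962,  0.7954],
       [ 0.    ,  0.    ,  0.    ,  1.    ]])}
top {'fx': 388.62087680049876, 'fy': 388.62087680049876, 'cx': 258.7164536657569, 'cy': 187.17246003954932, 'cam_to_world': array([[-0.0246, -0.9896,  0.1414,  0.4189],
       [-0.9994,  0.021 , -0.027 , -0.1058],
       [ 0.0237, -0.142 , -0.9896,  1.146 ],
       [ 0.    ,  0.    ,  0.    ,  1.    ]])}
wrist {'fx': 282.3658915807787, 'fy': 282.3658915807787, 'cx': 262.26022250191204, 'cy': 189.58985772189737, 'cam_to_world': array([[ 0.2706, -0.9144, -0.3011,  0.2531],
       [-0.9627, -0.2574, -0.0836, -0.6033],
       [-0.001 ,  0.3125, -0.9499,  0.3735],
       [ 0.    ,  0.    ,  0.    ,  1.    ]])}
```

View pics/scene0.png

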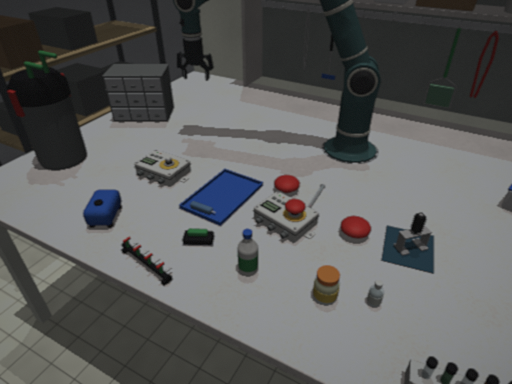

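View pics/top0.png

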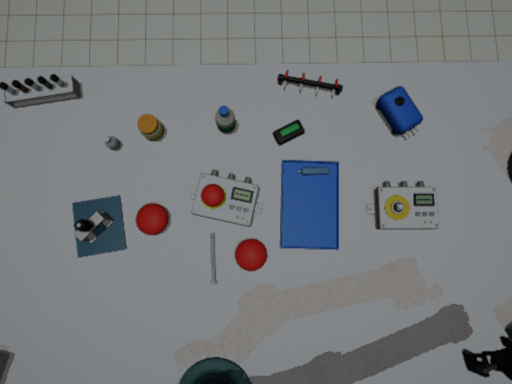

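View pics/wrist0.png

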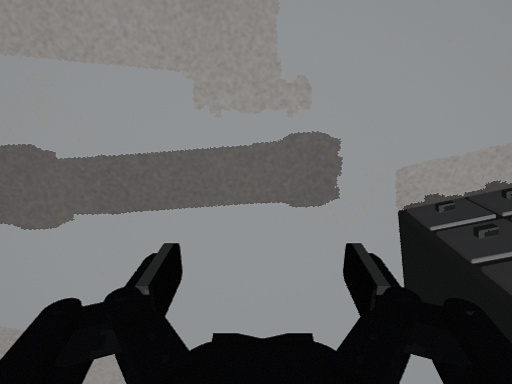

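```bash
python3 - <<'E'
from h import *
np.set_printoptions(precision=4,suppress=True)
t=cv2.imread('pics/top0.png'); s=cv2.imread('pics/scene0.png')
a=cv2.resize(t[160:270,50:150],None,fx=5,fy=5,interpolation=cv2.INTER_CUBIC)
b=cv2.resize(t[160:240,180:270],None,fx=6,fy=6,interpolation=cv2.INTER_CUBIC)
cv2.imwrite('pics/cropA.png',a); cv2.imwrite('pics/cropB.png',b)
cc=cv2.resize(s[170:270,240:450],None,fx=3.8,fy=3.8,interpolation=cv2.INTER_CUBIC);cv2.imwrite('pics/cropC.png',cc)
ct=cams.get_calibration('top')
for n,u,v,z in [('box',225,198,.05),('cap',213,196,.09),('box2',407,207,.05),('redA',152,219,.03),('redB',251,254,.03),('mat',100,226,0.004),('pul',95,227,.06),('tray',310,205,.018),('thermo',213,258,.01),('airst',315,171,.02),('vial',113,143,.05),('jar',150,127,.085),('bottle',225,120,.1)]:
    print(n,onz(ct,u,v,z))
E
```

```text
box [ 0.5465 -0.0395  0.05  ]
cap [ 0.5481 -0.0093  0.09  ]
box2 [ 0.5093 -0.5577  0.05  ]
redA [0.4932 0.1701 0.03  ]
redB [ 0.3878 -0.1097  0.03  ]
mat [0.4781 0.326  0.004 ]
pul [0.4728 0.3184 0.06  ]
tray [ 0.5242 -0.2852  0.018 ]
thermo [ 0.3786 -0.0005  0.01  ]
airst [ 0.6245 -0.3041  0.02  ]
vial [0.7124 0.2795 0.05  ]
jar [0.7472 0.1657 0.085 ]
bottle [ 0.7591 -0.0452  0.1   ]
```

View pics/cropA.png

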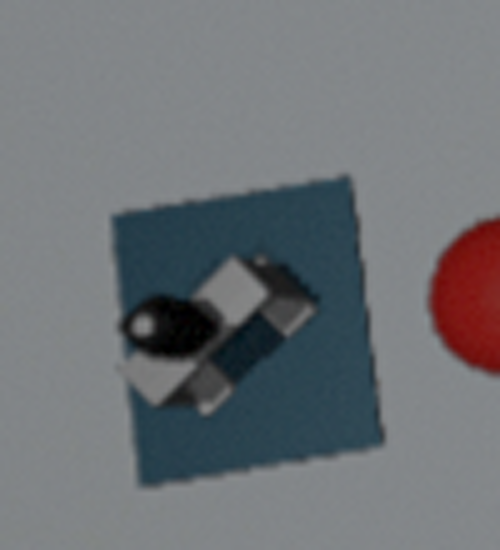

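View pics/cropB.png

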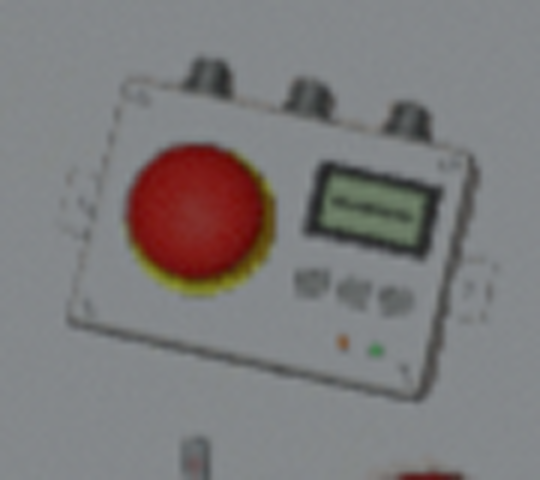

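View pics/cropC.png

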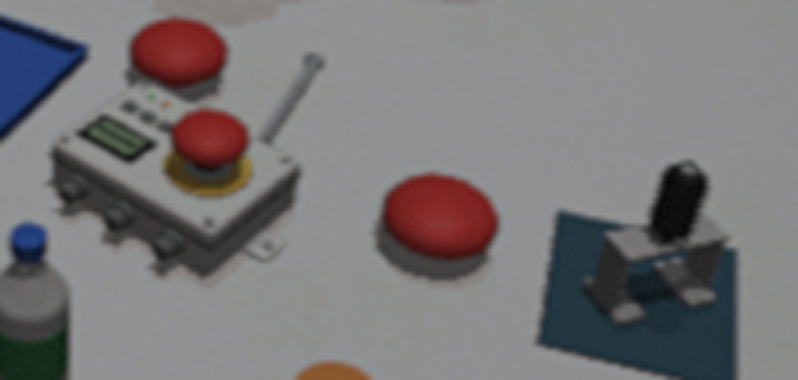

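Request:
drive_tool:
  series:
    - [85,[32,-22,-11],[0,0,0]]
    - [85,[32,-22,-11],[0,0,0]]
    - [85,[32,-22,-11],[0,0,0]]
    - [85,[32,-22,-11],[0,0,0]]
    - [85,[32,-22,-11],[0,0,0]]
    - [85,[32,-22,-11],[0,0,0]]
    - [85,[32,-22,-11],[0,0,0]]
    - [85,[32,-22,-11],[0,0,0]]
    - [85,[32,-22,-11],[0,0,0]]
    - [85,[32,-22,-11],[0,0,0]]
    - [85,[32,-22,-11],[0,0,0]]
    - [85,[0,0,0],[0,0,0]]
    - [85,[0,0,0],[0,0,0]]

```text
clock: 1.23
position: [0.4512, -0.2949, 0.3307]
eef_rot: [3.11, 0.439, 0.002]
contact_force: [0.2, -0.8, -0.5]
width: 0.0851
```

```bash
cat >> h.py <<'E'
import json
def wcap(f):
    s=env.read_state(); c=cams.get_calibration('wrist'); im=cap('wrist',f)
    json.dump({k:(np.array(v).tolist()) for k,v in c.items()},open('pics/'+f+'.json','w'))
    print(f,s['clock'],s['position'],s['eef_rot'],'tool x az',np.degrees(np.arctan2(*R.from_rotvec(s['eef_rot']).as_matrix()[1::-1,0])),s['qvel'].max())
    return im
def cal(f): return json.load(open('pics/'+f+'.json'))
E
python3 - <<'E'
from h import *
wcap('w1')
E
```

```text
w1 1.2333 [ 0.45121516 -0.29492444  0.33070183] [3.11036742e+00 4.38756578e-01 1.68322228e-03] tool x az 16.058646408425165 0.0636491857068893
```

Request:
drive_tool:
  series:
    - [85,[14,-39,0],[0,0,0.12]]
    - [85,[14,-39,0],[0,0,-0.12]]
    - [85,[14,-39,0],[0,0,0]]
    - [85,[14,-39,0],[0,0,0]]
    - [85,[14,-39,0],[0,0,0]]
    - [85,[14,-39,0],[0,0,0]]
    - [85,[0,0,0],[0,0,0]]
    - [85,[0,0,0],[0,0,0]]

```text
clock: 1.95
position: [0.4708, -0.0501, 0.3298]
eef_rot: [3.111, 0.438, -0.001]
contact_force: [-0.7, -1.1, 0.4]
width: 0.0849
```

```bash
python3 - <<'E'
from h import *
wcap('w2'); print(env.read_state()['joints'])
E
```

```text
w2 1.95 [ 0.47079593 -0.05009852  0.32984114] [ 3.11068149e+00  4.37500917e-01 -1.19037900e-03] tool x az 16.01166901862314 0.06433043134435759
[ 0.4475473   0.08327676 -0.430915    1.84002527  0.03778258  1.22707603
 -1.28959936]
```

View pics/w1.png

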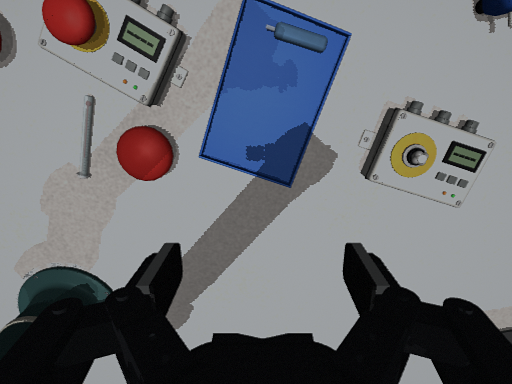

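View pics/w2.png

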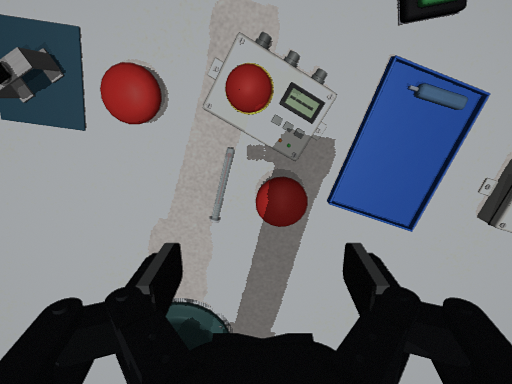

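Request:
drive_tool:
  series:
    - [85,[5,-19,0],[0,0,-0.116]]
    - [85,[7.5,-18,0],[0,0,-0.116]]
    - [85,[9.5,-17,0],[0,0,-0.116]]
    - [85,[11.5,-16,0],[0,0,-0.116]]
    - [85,[13,-14.5,0],[0,0,-0.116]]
    - [85,[15,-12.5,0],[0,0,-0.116]]
    - [85,[16,-11,0],[0,0,-0.116]]
    - [85,[17.5,-9,0],[0,0,-0.116]]
    - [85,[18,-7,0],[0,0,-0.116]]
    - [85,[19,-5,0],[0,0,-0.116]]
    - [85,[19.5,-2.5,0],[0,0,-0.116]]
    - [85,[19.5,0,0],[0,0,-0.116]]
    - [85,[19.5,2,0],[0,0,-0.116]]
    - [85,[19,4,0],[0,0,-0.116]]
    - [85,[18.5,6.5,0],[0,0,-0.116]]
    - [85,[17.5,8.5,0],[0,0,-0.116]]
    - [85,[16.5,10.5,0],[0,0,-0.116]]
    - [85,[15,12,0],[0,0,-0.116]]
    - [85,[0,0,0],[0,0,0]]
    - [85,[0,0,0],[0,0,0]]

```text
clock: 3.67
position: [0.4726, 0.299, 0.3291]
eef_rot: [-1.194, -2.904, 0.002]
contact_force: [0.3, -0.8, -0.6]
width: 0.085
```

```bash
python3 - <<'E'
from h import *
wcap('w3'); print(env.read_state()['joints'])
E
```

```text
w3 3.6667 [0.47264817 0.29895195 0.32909182] [-1.19428263e+00 -2.90446508e+00  2.37761504e-03] tool x az 135.29617106728165 0.019822961018360105
[ 0.06013562  0.33860915 -0.86421088  1.63776342  0.26631586  1.29077062
 -0.06161617]
```

View pics/w3.png

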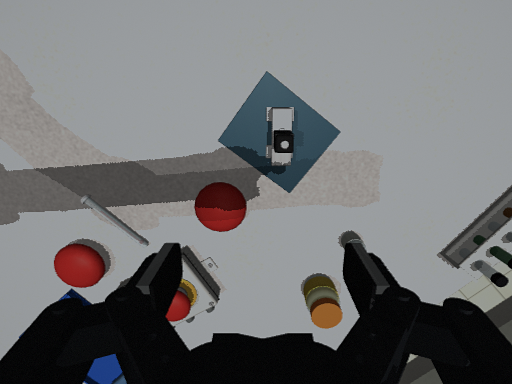

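```bash
python3 - <<'E'
from h import *
np.set_printoptions(precision=4,suppress=True)
c=cal('w3'); im=cv2.imread('pics/w3.png')
cv2.imwrite('pics/w3c.png',cv2.resize(im[60:210,205:355],None,fx=4,fy=4,interpolation=cv2.INTER_CUBIC))
print(onz(c,284,143,.127), onz(c,282,137,.06))
T=R.from_rotvec(env.read_state()['eef_rot']).as_matrix()
for p in (onz(c,284,143,.127),onz(c,282,137,.06)): print(T.T@(p-env.read_state()['position']))
E
```

```text
[0.4753 0.3353 0.127 ] [0.4775 0.3356 0.06  ]
[0.0243 0.0285 0.2022]
[0.0231 0.0303 0.2692]
```

View pics/w3c.png

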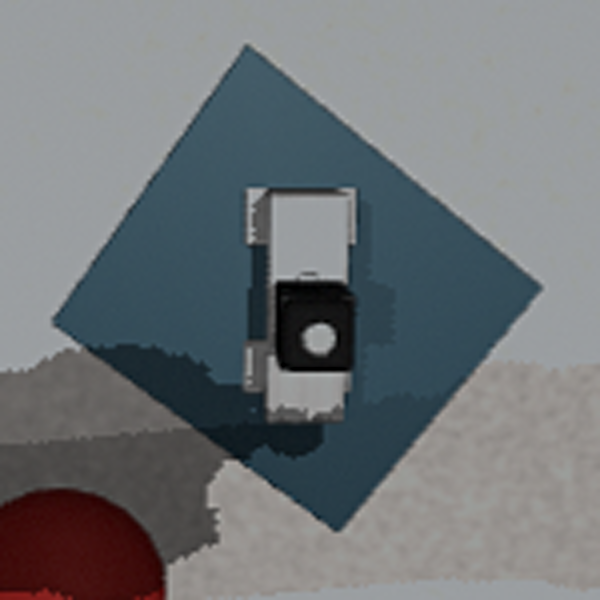

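Request:
drive_tool:
  series:
    - [85,[8,9,36],[0,0,0]]
    - [85,[8,9,36],[0,0,0]]
    - [85,[8,9,36],[0,0,0]]
    - [85,[0,0,0],[0,0,0]]
    - [85,[0,0,0],[0,0,0]]

```text
clock: 4.13
position: [0.4734, 0.3345, 0.2206]
eef_rot: [-1.192, -2.905, 0.006]
contact_force: [0.5, -0.0, 0.4]
width: 0.085
```

```bash
python3 - <<'E'
from h import *
im=wcap('w4')
cv2.imwrite('pics/w4c.png',cv2.resize(im[60:260,155:355,::-1],None,fx=3,fy=3,interpolation=cv2.INTER_CUBIC))
E
```

```text
w4 4.1333 [0.47338492 0.33448135 0.22062399] [-1.19213613 -2.90454316  0.00615847] tool x az 135.36970325119802 0.018718867199238966
```

View pics/w4c.png

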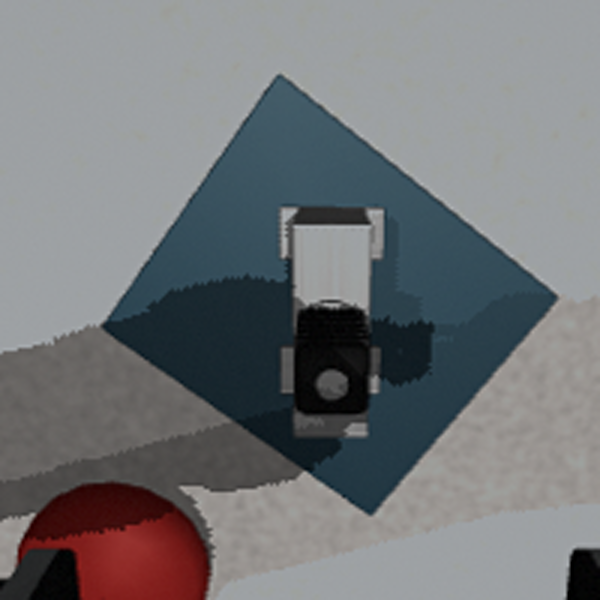

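```bash
python3 - <<'E'
from h import *
np.set_printoptions(precision=4,suppress=True)
a=cal('w3');b=cal('w4')
pts={'dot':((319,339),(331,383)),'brA':((271,193),(292,223)),'brB':((348,191),(370,222)),'brC':((343,419),(368,437)),'brD':((267,421),(293,437)),
'm0':((248,44),(280,74)),'m1':((543,288),(557,296)),'m2':((338,532),(372,515)),'m3':((53,320),(102,325)),
'gA':((278,283),(299,340)),}
P={}
for k,(p,q) in pts.items():
    p=[(p[0]+.5)/4-.5+205,(p[1]+.5)/4-.5+60];q=[(q[0]+.5)/3-.5+155,(q[1]+.5)/3-.5+60]
    x,e=tri([ray(a,*p),ray(b,*q)]); 
    z={'d':.127,'b':.065,'m':.004,'g':.127}[k[0]]
    P[k]=onz(b,*q,z); print(k,x,np.array(e),onz(a,*p,z)[:2],P[k][:2])
az=lambda v:np.degrees(np.arctan2(v[1],v[0]))
print('bridge az',az(P['brA']-P['brD']),az(P['brB']-P['brC']),az(P['brB']-P['brA']))
print('ctr',(P['brA']+P['brB']+P['brC']+P['brD'])/4,np.linalg.norm(P['brA']-P['brD']),np.linalg.norm(P['brA']-P['brB']))
print('mat',(P['m0']+P['m1']+P['m2']+P['m3'])/4,[az(P['m%d'%((i+1)%4)]-P['m%d'%i]) for i in range(4)],[np.linalg.norm(P['m%d'%((i+1)%4)]-P['m%d'%i]) for i in range(4)])
# top/scene tri
s=env.read_state();T=R.from_rotvec(s['eef_rot']).as_matrix()
print(T.T@((P['brA']+P['brB']+P['brC']+P['brD'])/4-s['position']),T.T@(P['dot']-s['position']))
print(T)
E
```

```text
dot [0.477  0.3342 0.1254] [0.0003 0.0003] [0.477  0.3344] [0.4764 0.3345]
brA [0.4357 0.3549 0.0686] [0.0003 0.0003] [0.4362 0.3549] [0.4356 0.3545]
brB [0.4557 0.3754 0.065 ] [0.0002 0.0002] [0.4555 0.3754] [0.4558 0.3755]
brC [0.5152 0.3169 0.0719] [0.0003 0.0003] [0.5165 0.3161] [0.5177 0.3153]
brD [0.4953 0.2951 0.0697] [0.0002 0.0002] [0.4963 0.2945] [0.4963 0.2937]
m0 [0.3917 0.3881 0.0052] [0.0003 0.0003] [0.3914 0.3883] [0.3919 0.3881]
m1 [ 0.5517  0.4111 -0.0069] [0.0005 0.0005] [0.5491 0.4103] [0.5476 0.4101]
m2 [0.5693 0.2723 0.001 ] [0.0004 0.0004] [0.5681 0.2727] [0.5685 0.2734]
m3 [0.4105 0.2509 0.0023] [0.0003 0.0003] [0.4108 0.2512] [0.4102 0.2515]
gA [0.4557 0.3385 0.1361] [0.002 0.002] [0.4547 0.3374] [0.4591 0.3373]
bridge az 134.94873048684084 135.78658989411576 46.08693270721663
ctr [0.4763 0.3347 0.065 ] 0.08592305061206919 0.029193166020128735
mat [0.4795 0.3308 0.004 ] [np.float64(8.073018067297342), np.float64(-81.31456058597657), np.float64(-172.11256325590244), np.float64(97.64897773374233)] [np.float64(0.1572399168213549), np.float64(0.13829244835081128), np.float64(0.15973852217170653), np.float64(0.13777092856695658)]
[-0.0017  0.001   0.1577] [-0.002   0.0008  0.0957]
[[-0.7115  0.7027  0.0002]
 [ 0.7027  0.7115 -0.0008]
 [-0.0007 -0.0004 -1.    ]]
```

Request:
drive_tool:
  series:
    - [85,[-0.5,0.25,35],[0,0,0]]
    - [85,[-0.5,0.25,35],[0,0,0]]
    - [85,[-0.5,0.25,35],[0,0,0]]
    - [85,[-0.5,0.25,25],[0,0,0]]
    - [85,[0,0,10],[0,0,0]]
    - [85,[0,0,0],[0,0,0]]
    - [40,[0,0,0],[0,0,0]]
    - [10,[0,0,0],[0,0,0]]
    - [0,[0,0,0],[0,0,0]]
    - [0,[0,0,0],[0,0,0]]
    - [0,[0,0,0],[0,0,0]]
    - [0,[0,0,0],[0,0,0]]
    - [0,[0,0,0],[0,0,0]]
    - [0,[0,0,0],[0,0,0]]

```text
clock: 5.35
position: [0.476, 0.3364, 0.0834]
eef_rot: [1.189, 2.907, 0.001]
contact_force: [-0.0, -2.7, 6.1]
width: 0.0227
```

```bash
python3 - <<'E'
from h import *
im=wcap('w5')
E
```

```text
w5 5.35 [0.47596511 0.33644243 0.08343179] [1.18880112e+00 2.90654329e+00 1.28401668e-03] tool x az 135.51000199073394 0.002478081002886605
```

View pics/w5.png

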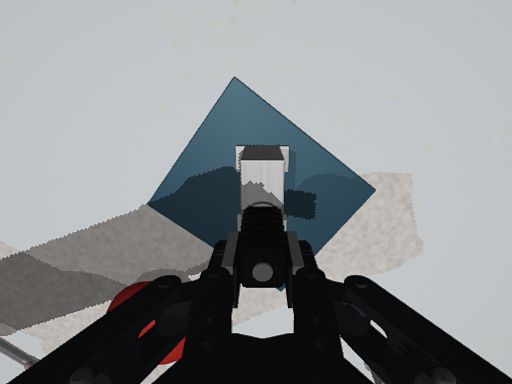

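```bash
python3 - <<'E'
from h import *
np.set_printoptions(precision=4,suppress=True)
def red(f,box):
    im=cv2.imread('pics/'+f+'.png').astype(int); B,G,Rr=im[...,0],im[...,1],im[...,2]
    m=((Rr>60)&(Rr>2.2*G)&(Rr>2.2*B)).astype(np.uint8)
    x0,x1,y0,y1=box; k=np.zeros_like(m);k[y0:y1,x0:x1]=m[y0:y1,x0:x1]
    cs,_=cv2.findContours(k,cv2.RETR_EXTERNAL,cv2.CHAIN_APPROX_NONE); c=max(cs,key=cv2.contourArea)
    return cv2.fitEllipse(c),c
rs=[]
for f,box,c in [('w2',(215,285,55,120),cal('w2')),('top0',(195,235,175,215),cams.get_calibration('top')),('scene0',(280,310,195,225),cams.get_calibration('scene'))]:
    e,ct=red(f,box); print(f,e, onz(c,*e[0],.081))
    rs.append(ray(c,*e[0]))
print(tri(rs[:2]),tri(rs))
# rim circle fit: back-project contour of w2, top onto z=.081, fit circle
for f,box,c in [('w2',(215,285,55,120),cal('w2')),('top0',(195,235,175,215),cams.get_calibration('top'))]:
    e,ct=red(f,box); p=np.array([onz(c,*q[0],.0805)[:2] for q in ct])
    A=np.c_[2*p,np.ones(len(p))]; s=np.linalg.lstsq(A,(p**2).sum(1),rcond=None)[0]; print(f,s[:2],np.sqrt(s[2]+s[:2]@s[:2]))
# tray
a,b=cal('w1'),cal('w2')
w1=[(247,0),(350,34),(292,186),(200,156)];w2=[(396,56),(488,94),(411,230),(329,201)]
P=[onz(a,*p,.018) for p in w1];Q=[onz(b,*p,.018) for p in w2]; 
for p,q,u,v in zip(P,Q,w1,w2): print(p,q,tri([ray(a,*u),ray(b,*v)])[0])
print(np.mean(P,0),np.mean(Q,0)); 
az=lambda v:np.degrees(np.arctan2(v[1],v[0]))
print(az(Q[0]-Q[3]),az(Q[1]-Q[2]),az(Q[0]-Q[1]),az(Q[3]-Q[2]))
im=cv2.imread('pics/w2.png');cv2.imwrite('pics/w2c.png',cv2.resize(im[20:180,190:350],None,fx=4,fy=4,interpolation=cv2.INTER_CUBIC))
E
```

```text
w2 ((248.0630340576172, 87.7538070678711), (44.68321990966797, 47.58379364013672), 172.9161376953125) [ 0.5533 -0.0058  0.081 ]
top0 ((212.23846435546875, 194.82177734375), (20.890668869018555, 21.314983367919922), 104.66956329345703) [ 0.5525 -0.0064  0.081 ]
scene0 ((294.70953369140625, 205.8824920654297), (12.870325088500977, 18.632673263549805), 93.87055206298828) [ 0.5555 -0.0034  0.081 ]
(array([ 0.5535, -0.0055,  0.0728]), [np.float64(0.00014664844780324428), np.float64(0.00014664844780314234)]) (array([ 0.5529, -0.0054,  0.0784]), [np.float64(0.0004887644878045032), np.float64(0.0006828466560112015), np.float64(0.0009491466532811593)])
w2 [ 0.5526 -0.006 ] 0.0308899794074905
top0 [ 0.5527 -0.0064] 0.029099741358439634
[ 0.6511 -0.2142  0.018 ] [ 0.6612 -0.2093  0.018 ] [ 0.6589 -0.2129  0.007 ]
[ 0.6513 -0.3751  0.018 ] [ 0.6508 -0.3741  0.018 ] [ 0.6514 -0.3754  0.0163]
[ 0.3983 -0.3648  0.018 ] [ 0.3965 -0.3599  0.018 ] [ 0.3945 -0.3667  0.0081]
[ 0.4061 -0.1967  0.018 ] [ 0.4088 -0.1927  0.018 ] [ 0.4052 -0.1955  0.0098]
[ 0.5267 -0.2877  0.018 ] [ 0.5293 -0.284   0.018 ]
-3.7765450259058393 -3.190902772505051 86.370023033373 85.80622065156203
```

View pics/w2c.png

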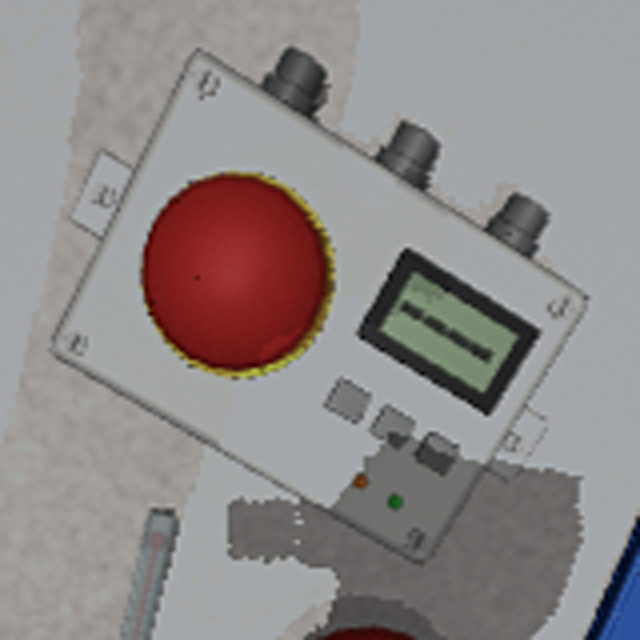

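Request:
drive_tool:
  series:
    - [0,[0,0,-5],[0,0,0]]
    - [0,[0,0,-20],[0,0,0]]
    - [0,[0,0,-30],[0,0,0]]
    - [0,[0,0,-35],[0,0,0]]
    - [0,[0,0,-35],[0,0,0]]
    - [0,[0,0,0],[0,0,0]]
    - [0,[0,0,0],[0,0,0]]

```text
clock: 5.98
position: [0.4761, 0.3368, 0.2092]
eef_rot: [1.188, 2.905, 0.005]
contact_force: [0.2, -0.3, -2.6]
width: 0.0226
```

```bash
python3 - <<'E'
from h import *
wcap('w6');cap('scene','s6');cap('top','t6');s=env.read_state();print(s['width'],s['contact_force'],s['joints'])
im=cv2.imread('pics/s6.png');cv2.imwrite('pics/s6c.png',cv2.resize(im[120:270,340:490],None,fx=4,fy=4,interpolation=cv2.INTER_CUBIC))
E
```

```text
w6 5.9833 [0.47614892 0.33682986 0.20920371] [1.18826686 2.90532601 0.00464355] tool x az 135.51112120515032 0.05410483051833284
0.022972018501974265 [ 1.19855356 -0.97578465 -1.34959746] [-0.06412332  0.49396535 -0.80740932  1.73840864  0.39752332  1.08431304
 -0.20863438]
```

View pics/s6c.png

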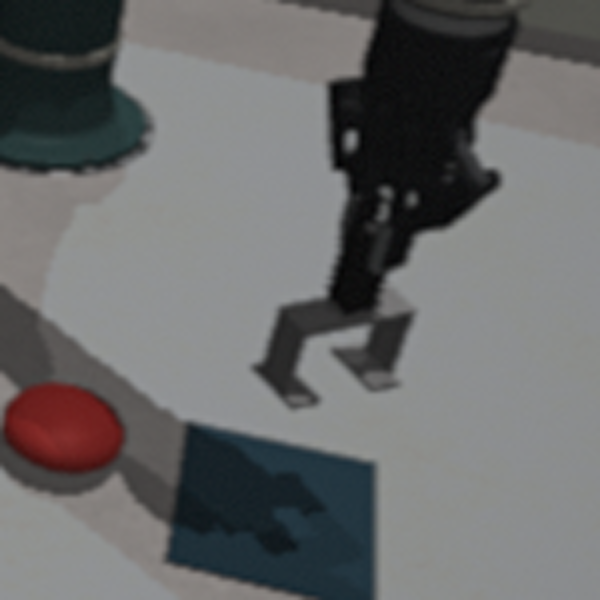

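View pics/w6.png

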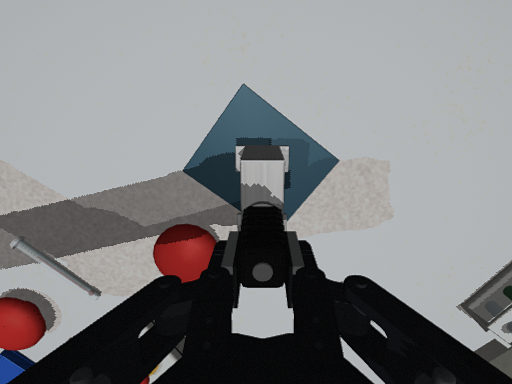

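Request:
drive_tool:
  series:
    - [0,[-15,-5,0],[0,0,0]]
    - [0,[-30,-11,0],[0,0,0]]
    - [0,[-30,-11,0],[0,0,0]]
    - [0,[-30,-11,0],[0,0,0]]
    - [0,[-30,-11,0],[0,0,0]]
    - [0,[-30,-11,0],[0,0,0]]
    - [0,[-30,-11,0],[0,0,0]]
    - [0,[-30,-11,0],[0,0,0]]
    - [0,[-30,-11,0],[0,0,0]]
    - [0,[-25,-10,0],[0,0,0]]
    - [0,[-15,-6,0],[0,0,0]]
    - [0,[0,0,0],[0,0,0]]
    - [0,[0,0,0],[0,0,0]]

```text
clock: 7.22
position: [0.6087, 0.0505, 0.2051]
eef_rot: [-1.191, -2.903, 0.002]
contact_force: [-1.0, 1.0, -1.6]
width: 0.0232
```

```bash
python3 - <<'E'
from h import *
wcap('w7');s=env.read_state();print(s['width'],s['contact_force'],s['joints'])
T=R.from_rotvec(s['eef_rot']).as_matrix();print(T)
c=cal('w7')
print(T.T@(np.array([.5527,-.0062,.0805])-s['position']), proj(c,[.5527,-.0062,.0805]))
E
```

```text
w7 7.2167 [0.60868551 0.05054552 0.20512401] [-1.19098199e+00 -2.90337094e+00  1.65927716e-03] tool x az 135.39229110205198 0.011692791880457945
0.02302825795998371 [ 0.39941513  0.35936727 -0.77286441] [ 0.40576922  0.52875772 -0.74990443  1.66784964  0.39303279  1.10508319
  0.33824155]
[[-7.13726299e-01  7.00418356e-01 -2.98280775e-03]
 [ 7.00419106e-01  7.13731150e-01  9.59874401e-04]
 [ 2.80123646e-03 -1.40412793e-03 -9.99995091e-01]]
[-0.00158881 -0.0805775   0.12527789] [187.79102205 176.85260503]
```

View pics/w7.png

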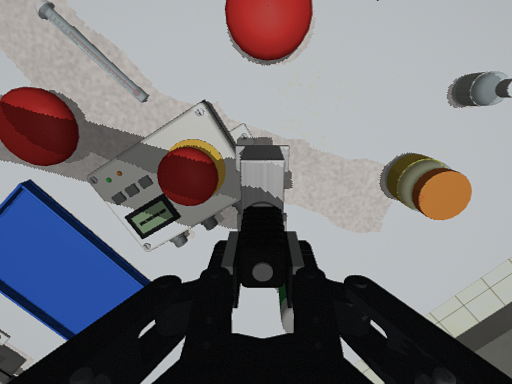

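```bash
python3 - <<'E'
from h import *
np.set_printoptions(precision=4,suppress=True)
im=cv2.imread('pics/w7.png');cv2.imwrite('pics/w7c.png',cv2.resize(im[125:285,150:310],None,fx=4,fy=4,interpolation=cv2.INTER_CUBIC))
a=im.astype(int);B,G,Rr=a[...,0],a[...,1],a[...,2]
m=((Rr>40)&(Rr>2.2*G)&(Rr>2.2*B)).astype(np.uint8);k=np.zeros_like(m);k[140:210,150:225]=m[140:210,150:225]
ct=max(cv2.findContours(k,cv2.RETR_EXTERNAL,cv2.CHAIN_APPROX_NONE)[0],key=cv2.contourArea)
c=cal('w7');p=np.array([onz(c,*q[0],.0805)[:2] for q in ct]);A=np.c_[2*p,np.ones(len(p))]; s=np.linalg.lstsq(A,(p**2).sum(1),rcond=None)[0]; print(s[:2],np.sqrt(s[2]+s[:2]@s[:2]),cv2.fitEllipse(ct))
rs=[ray(c,*cv2.fitEllipse(ct)[0]),ray(cal('w2'),248.06,87.75),ray(cams.get_calibration('scene'),294.7,205.9)]
print(tri(rs[:2]),tri(rs))
E
```

```text
[ 0.5524 -0.0065] 0.03172308267273862 ((187.3437042236328, 175.96197509765625), (56.656089782714844, 60.423641204833984), 121.44387817382812)
(array([ 0.5525, -0.0057,  0.0807]), [np.float64(0.0007932003339184739), np.float64(0.0007932003339183964)]) (array([ 0.5525, -0.0056,  0.0786]), [np.float64(0.0011807367401570612), np.float64(0.0008489945650715361), np.float64(0.0009764599082344494)])
```

View pics/w7c.png

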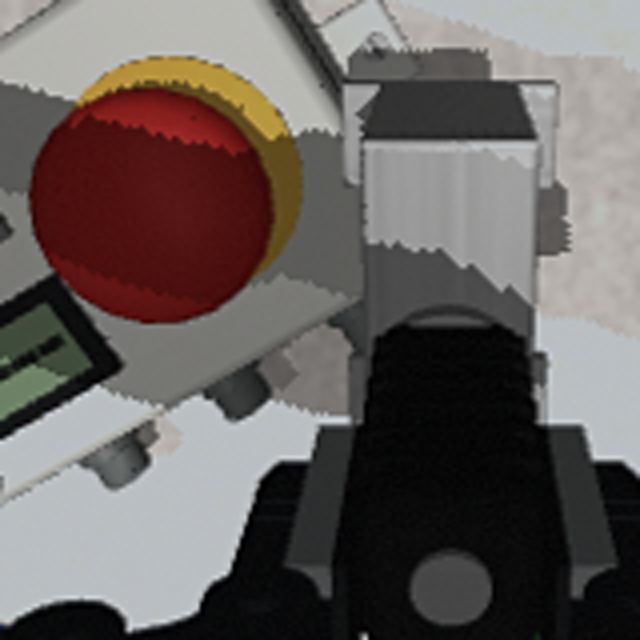

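```bash
python3 - <<'E'
from h import *
np.set_printoptions(precision=4,suppress=True)
c=cal('w7');p=np.array([0.60868551,0.05054552,0.20512401]);T=R.from_rotvec([-1.19098199e+00,-2.90337094e+00,1.65927716e-03]).as_matrix()
z0=p[2]-.0794
for u,v,h in [(240.9,159.6,.061),(282.6,159.6,.061),(235.6,144.6,.005),(288.9,145,.005),(262.1,271.5,.125)]:
    print(h,T.T@(onz(c,u,v,z0+h)-p))
# height of feet-top from width 46mm, bridge from width 30
for u0,u1,v,w in [(240.9,282.6,159.6,.030),(235.6,288.9,144.8,.046)]:
    d=c['fx']*w/(u1-u0); o,r=ray(c,(u0+u1)/2,v); print((o+r*d)[2]-p[2], T.T@(o+r*d-p))
E
```

```text
0.061 [ 0.0412 -0.0142  0.0185]
0.061 [0.0412 0.0134 0.0185]
0.005 [ 0.0421 -0.0227  0.0746]
0.005 [0.0417 0.0226 0.0745]
0.125 [-0.0011 -0.0002 -0.0456]
-0.03447518364713881 [ 0.0377 -0.0004  0.0346]
-0.07832487589864606 [ 0.0413 -0.0001  0.0784]
```

Request:
drive_tool:
  series:
    - [0,[0,0,15],[0,0,0]]
    - [0,[0,0,20],[0,0,0]]
    - [0,[0,0,18],[0,0,0]]
    - [0,[0,0,10],[0,0,0]]
    - [0,[0,0,0],[0,0,0]]
    - [0,[0,0,0],[0,0,0]]

```text
clock: 7.77
position: [0.609, 0.0529, 0.144]
eef_rot: [-1.186, -2.908, -0.0]
contact_force: [0.3, 0.5, -2.5]
width: 0.023
```

```bash
python3 - <<'E'
from h import *
wcap('w8');s=env.read_state();print(s['width'],s['contact_force'])
T=R.from_rotvec(s['eef_rot']).as_matrix()
print(T.T@(np.array([.5525,-.006,.0785])-s['position']),T[2])
cap('scene','s8')
im=cv2.imread('pics/s8.png');cv2.imwrite('pics/s8c.png',cv2.resize(im[120:270,230:380],None,fx=4,fy=4,interpolation=cv2.INTER_CUBIC))
E
```

```text
w8 7.7667 [0.60903098 0.05292396 0.14400348] [-1.18607587e+00 -2.90789394e+00 -2.35437627e-04] tool x az 135.62072307970718 0.008666918860270658
0.022858699420891564 [-0.24604377 -0.35889128 -0.95396765]
[-0.00025609 -0.08206548  0.06625493] [-8.78167656e-05  8.44954384e-04 -9.99999639e-01]
```

View pics/s8c.png

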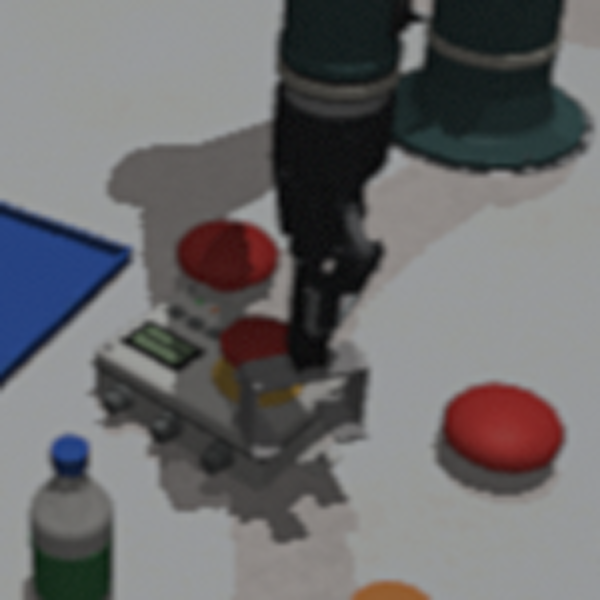

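View pics/w8.png

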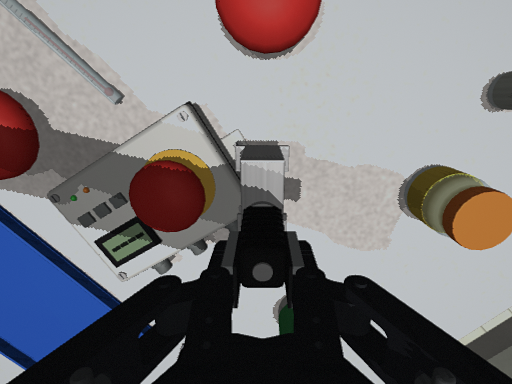

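Request:
drive_tool:
  series:
    - [0,[1,-10,2],[0,0,0]]
    - [0,[0,-15,0],[0,0,0]]
    - [0,[0,-15,0],[0,0,0]]
    - [0,[0,0,0],[0,0,0]]
    - [0,[0,0,0],[0,0,0]]

```text
clock: 8.28
position: [0.5808, 0.0227, 0.1429]
eef_rot: [1.191, 2.905, -0.0]
contact_force: [-0.6, 0.4, -2.1]
width: 0.023
```

```bash
python3 - <<'E'
from h import *
np.set_printoptions(precision=4,suppress=True)
im=wcap('w9');s=env.read_state();print(s['width'],s['contact_force'])
T=R.from_rotvec(s['eef_rot']).as_matrix()
c=cal('w9')
print(T.T@(np.array([.5525,-.006,.0785])-s['position']),T[2],proj(c,[.5525,-.006,.0785]))
cv2.imwrite('pics/w9c.png',cv2.resize(im[125:285,150:310,::-1],None,fx=4,fy=4,interpolation=cv2.INTER_CUBIC))
E
```

```text
w9 8.2833 [0.5808 0.0227 0.1429] [ 1.1912  2.9054 -0.0004] tool x az 135.4135800724432 0.012735277843409835
0.022848026830133716 [ 0.1119 -0.0795 -2.8586]
[-0.0002 -0.0414  0.0644] [-0.0013  0.0012 -1.    ] [215.6418 195.2931]
```

View pics/w9c.png

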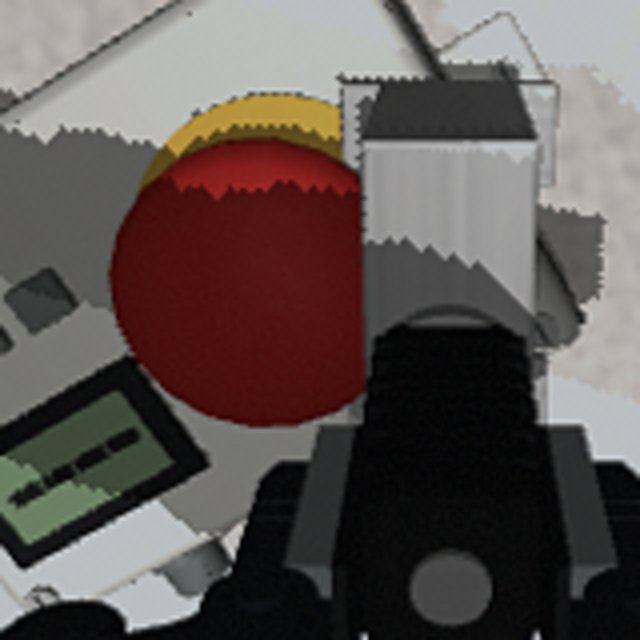

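Request:
drive_tool:
  series:
    - [0,[1,-12,0],[0,0,0]]
    - [0,[0,-15,0],[0,0,0]]
    - [0,[0,-14,0],[0,0,0]]
    - [0,[0,0,0],[0,0,0]]
    - [0,[0,0,0],[0,0,0]]

```text
clock: 8.75
position: [0.5512, -0.0051, 0.1424]
eef_rot: [1.19, 2.907, 0.0]
contact_force: [1.1, 0.4, -1.2]
width: 0.0229
```

```bash
python3 - <<'E'
from h import *
np.set_printoptions(precision=4,suppress=True)
im=wcap('w10');s=env.read_state();print(s['width'],s['contact_force'],s['wrist_torque'])
T=R.from_rotvec(s['eef_rot']).as_matrix()
print(T.T@(np.array([.5525,-.006,.0785])-s['position']))
cv2.imwrite('pics/w10c.png',cv2.resize(im[125:285,180:340,::-1],None,fx=3,fy=3,interpolation=cv2.INTER_CUBIC))
im=cap('scene','s10');cv2.imwrite('pics/s10c.png',cv2.resize(im[170:250,250:350,::-1],None,fx=6,fy=6,interpolation=cv2.INTER_CUBIC))
E
```

```text
w10 8.75 [ 0.5512 -0.0051  0.1424] [1.1901 2.9069 0.    ] tool x az 135.47156261070515 0.009688274725368828
0.0228803805830484 [ 0.3013 -0.0222 -2.4634] [ 0.0355  0.0118 -0.0582]
[-0.0016 -0.0007  0.064 ]
```

View pics/w10c.png

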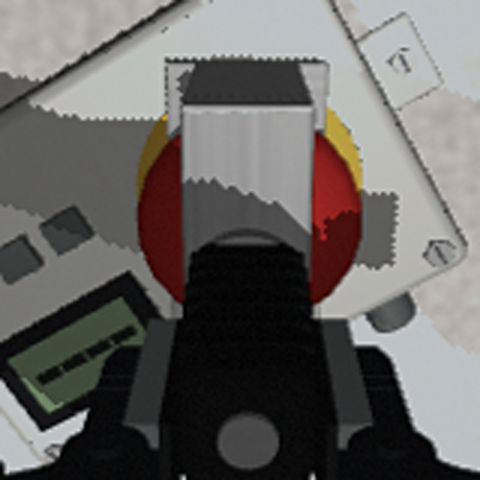

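View pics/s10c.png

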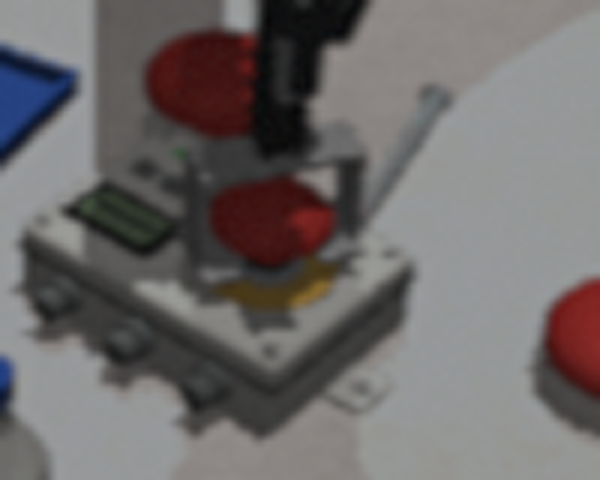

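Request:
drive_tool:
  series:
    - [0,[0,0,-4],[0,0,0]]
    - [0,[0,0,-3],[0,0,0]]
    - [0,[0,0,-2],[0,0,0]]
    - [0,[0,0,-2],[0,0,0]]
    - [0,[0,0,-2],[0,0,0]]
    - [0,[0,0,-2],[0,0,0]]
    - [0,[0,0,-2],[0,0,0]]
    - [0,[0,0,-2],[0,0,0]]
    - [0,[0,0,-2],[0,0,0]]
    - [0,[0,0,-2],[0,0,0]]
    - [0,[0,0,-2],[0,0,0]]
    - [0,[0,0,-3],[0,0,0]]
    - [0,[0,0,-4],[0,0,0]]
    - [0,[0,0,-5],[0,0,0]]
    - [0,[0,0,-6],[0,0,0]]
    - [0,[0,0,-6],[0,0,0]]
    - [0,[0,0,-6],[0,0,0]]
    - [0,[0,0,-4],[0,0,0]]
    - [0,[0,0,0],[0,0,0]]
    - [0,[0,0,0],[0,0,0]]

```text
clock: 10.52
position: [0.5514, -0.0048, 0.2014]
eef_rot: [1.189, 2.907, -0.0]
contact_force: [-0.8, -0.3, -2.5]
width: 0.023
```

```bash
python3 - <<'E'
from h import *
np.set_printoptions(precision=4,suppress=True)
im=wcap('w11');s=env.read_state();print(s['width'],s['contact_force'],s['wrist_torque'])
cv2.imwrite('pics/w11c.png',cv2.resize(im[125:285,180:340,::-1],None,fx=3,fy=3,interpolation=cv2.INTER_CUBIC))
im=cap('scene','s11');cv2.imwrite('pics/s11c.png',cv2.resize(im[150:250,240:350,::-1],None,fx=6,fy=6,interpolation=cv2.INTER_CUBIC))
E
```

```text
w11 10.5167 [ 0.5514 -0.0048  0.2014] [ 1.1892  2.9072 -0.0001] tool x az 135.50621761126968 0.010802757171657632
0.022638461810073014 [ 0.7467  0.5759 -2.8735] [-0.0157 -0.0356  0.043 ]
```

View pics/w11c.png

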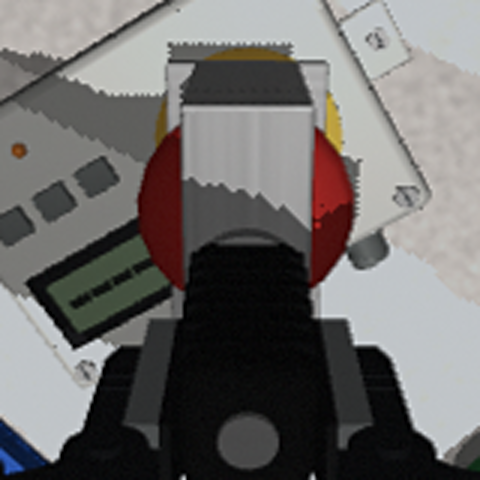

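View pics/s11c.png

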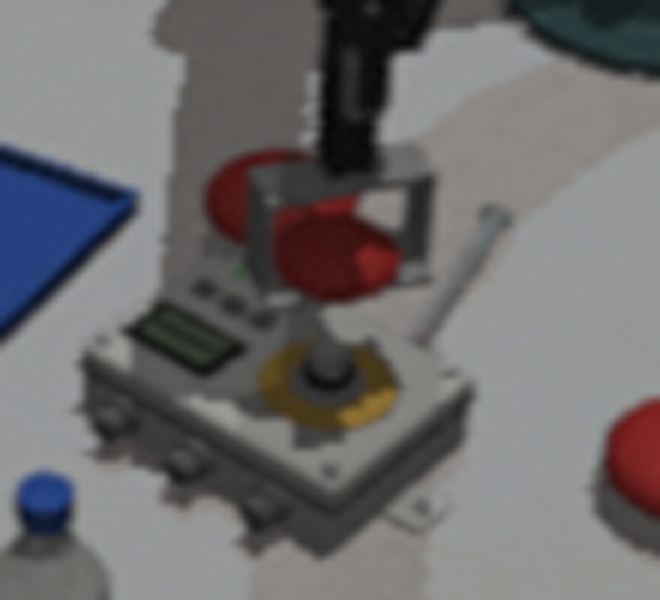

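Request:
drive_tool:
  series:
    - [0,[-2,-3.5,0],[0,0,0]]
    - [0,[-4,-7,0],[0,0,0]]
    - [0,[-6.5,-10,0],[0,0,0]]
    - [0,[-8.5,-13.5,0],[0,0,0]]
    - [0,[-11,-18,0],[0,0,0]]
    - [0,[-11,-18,0],[0,0,0]]
    - [0,[-11,-18,0],[0,0,0]]
    - [0,[-11,-18,0],[0,0,0]]
    - [0,[-11,-18,0],[0,0,0]]
    - [0,[-11,-18,0],[0,0,0]]
    - [0,[-11,-18,0],[0,0,0]]
    - [0,[-11,-18,0],[0,0,0]]
    - [0,[-11,-18,0],[0,0,0]]
    - [0,[-11,-18,0],[0,0,0]]
    - [0,[-11,-18,0],[0,0,0]]
    - [0,[-8.5,-13.5,0],[0,0,0]]
    - [0,[-6.5,-10,0],[0,0,0]]
    - [0,[-4,-7,0],[0,0,0]]
    - [0,[-2,-3.5,0],[0,0,0]]
    - [0,[0,0,0],[0,0,0]]

```text
clock: 12.28
position: [0.4808, -0.3094, 0.201]
eef_rot: [-1.191, -2.907, 0.0]
contact_force: [-0.6, 0.0, -2.2]
width: 0.0225
```

```bash
python3 - <<'E'
from h import *
np.set_printoptions(precision=4,suppress=True)
im=wcap('w12');s=env.read_state();print(s['width'],s['contact_force'],s['joints'])
im=cap('scene','s12');cv2.imwrite('pics/s12c.png',cv2.resize(im[140:240,160:290,::-1],None,fx=6,fy=6,interpolation=cv2.INTER_CUBIC))
cap('top','t12')
E
```

```text
w12 12.2833 [ 0.4808 -0.3094  0.201 ] [-1.1907 -2.9069  0.    ] tool x az 135.45061141574442 0.010449926853112194
0.022745804358781988 [-0.7942  0.5715 -3.9534] [ 1.058   0.448  -0.7058  1.7718  0.3305  1.0438  1.0266]
```

View pics/w12.png

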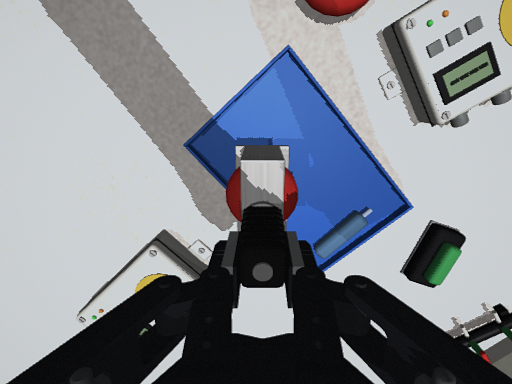

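View pics/s12c.png

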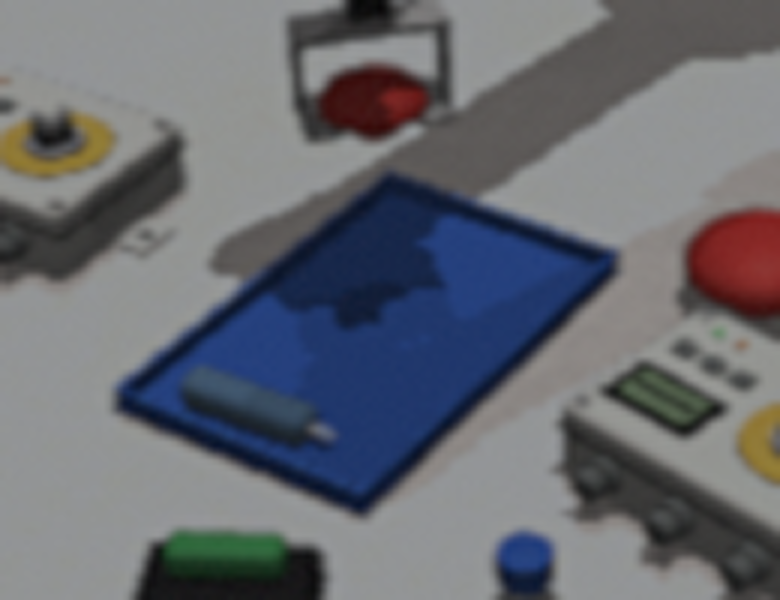

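```bash
python3 - <<'E'
from h import *
np.set_printoptions(precision=4,suppress=True)
im=cv2.imread('pics/w12.png');c=cal('w12')
a=im.astype(int);B,G,Rr=a[...,0],a[...,1],a[...,2]
P=[onz(c,*p,.018)[:2] for p in [(289,46),(186,146),(412,207)]]
print(P,np.linalg.norm(P[0]-P[1]),np.linalg.norm(P[0]-P[2]))
ctr=(P[1]+P[2])/2; v=P[2]-P[0]; v/=np.linalg.norm(v); w=P[0]-P[1]; w/=np.linalg.norm(w);print(ctr,np.degrees(np.arctan2(v[1],v[0])),v@w)
for src,f in((cams.get_calibration('top'),'top0'),):
    t=cv2.imread('pics/'+f+'.png').astype(int); m=((t[...,0]>80)&(t[...,0]>2*t[...,2])&(t[...,0]>1.5*t[...,1])).astype(np.uint8); m[:, :270]=0;m[:150]=0; m[:,350:]=0
    ct=max(cv2.findContours(m,0,2)[0],key=cv2.contourArea); q=cv2.boxPoints(cv2.minAreaRect(ct)); W=np.array([onz(src,*p,.018)[:2] for p in q]); print(W,W.mean(0))
s=env.read_state();T=R.from_rotvec(s['eef_rot']).as_matrix()
cp=s['position']+T@[-.0013,-.0005,0]
vv=np.array([np.cos(np.radians(-3.5)),np.sin(np.radians(-3.5))]);ww=np.array([-vv[1],vv[0]])
print('cap in tray',(cp[:2]-ctr)@vv,(cp[:2]-ctr)@ww)
E
```

```text
[array([ 0.4059, -0.1941]), array([ 0.3982, -0.3606]), array([ 0.6612, -0.2091])] 0.1666449000326464 0.2557636317100132
[ 0.5297 -0.2848] -3.348198180246499 -0.012436187627761096
[[ 0.6601 -0.2047]
 [ 0.6567 -0.3747]
 [ 0.3981 -0.3608]
 [ 0.4022 -0.1963]] [ 0.5293 -0.2841]
cap in tray -0.04596037437723567 -0.02679452604866627
```

Request:
drive_tool:
  series:
    - [0,[0,0,5],[0,0,0]]
    - [0,[0,0,10],[0,0,0]]
    - [0,[0,0,15],[0,0,0]]
    - [0,[0,0,18],[0,0,0]]
    - [0,[0,0,18],[0,0,0]]
    - [0,[0,0,15],[0,0,0]]
    - [0,[0,0,10],[0,0,0]]
    - [0,[0,0,5],[0,0,0]]
    - [0,[0,0,0],[0,0,0]]
    - [0,[0,0,0],[0,0,0]]

```text
clock: 13.27
position: [0.4816, -0.3086, 0.1054]
eef_rot: [1.188, 2.908, 0.0]
contact_force: [0.3, 0.1, -2.8]
width: 0.023
```

```bash
python3 - <<'E'
from h import *
np.set_printoptions(precision=4,suppress=True)
im=wcap('w13');s=env.read_state();print(s['width'],s['contact_force'],s['joints'])
im=cap('scene','s13');cv2.imwrite('pics/s13c.png',cv2.resize(im[140:240,160:290,::-1],None,fx=6,fy=6,interpolation=cv2.INTER_CUBIC))
E
```

```text
w13 13.2667 [ 0.4816 -0.3086  0.1054] [1.1884 2.9078 0.0002] tool x az 135.54234886249415 0.0051238878503752855
0.022866010879791652 [-0.4023  0.3966 -2.1505] [ 1.0018  0.5634 -0.6412  1.8475  0.4307  0.8715  0.9464]
```

View pics/s13c.png

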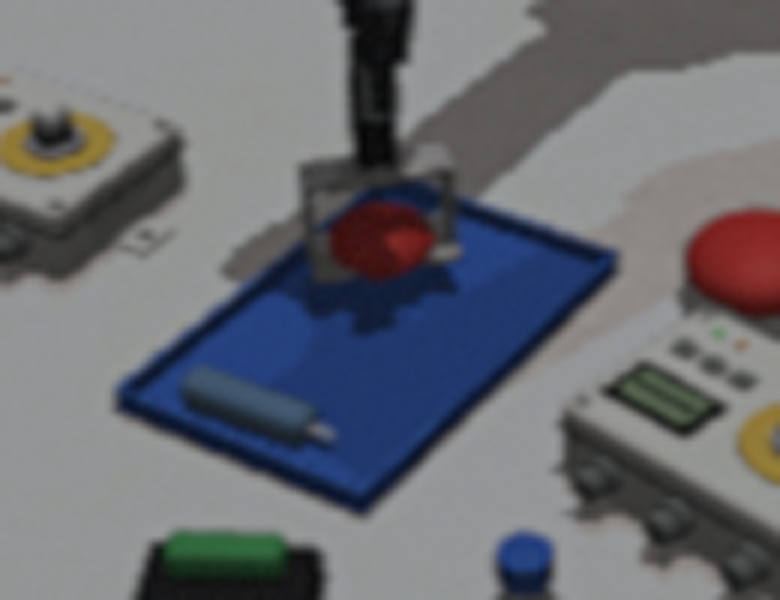

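View pics/w13.png

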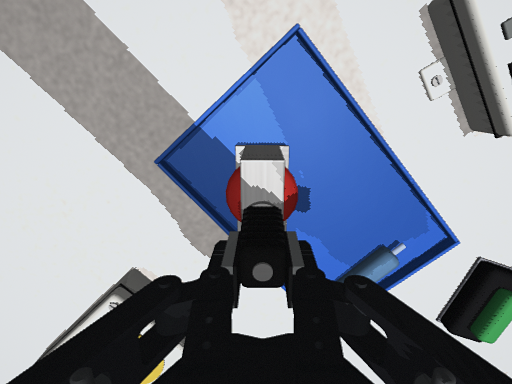

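Request:
drive_tool:
  series:
    - [0,[0,0,2],[0,0,0]]
    - [0,[0,0,2],[0,0,0]]
    - [0,[0,0,2],[0,0,0]]
    - [0,[0,0,2],[0,0,0]]
    - [0,[0,0,1.5],[0,0,0]]
    - [0,[0,0,1.5],[0,0,0]]
    - [0,[0,0,1],[0,0,0]]
    - [0,[0,0,1],[0,0,0]]
    - [0,[0,0,1],[0,0,0]]
    - [0,[0,0,1],[0,0,0]]
    - [0,[0,0,0],[0,0,0]]
    - [0,[0,0,0],[0,0,0]]

```text
clock: 14.37
position: [0.4812, -0.3087, 0.0902]
eef_rot: [-1.189, -2.908, 0.0]
contact_force: [0.2, -0.2, -0.9]
width: 0.0227
```

```bash
python3 - <<'E'
from h import *
np.set_printoptions(precision=4,suppress=True)
im=wcap('w14');s=env.read_state();print(s['width'],s['contact_force'],s['joints'])
im0=cv2.imread('pics/w13.png')
cv2.imwrite('pics/w14c.png',np.hstack([cv2.resize(x[125:285,190:320],None,fx=3,fy=3,interpolation=cv2.INTER_CUBIC) for x in (im0,im[:,:,::-1])]))
E
```

```text
w14 14.3667 [ 0.4812 -0.3087  0.0902] [-1.189  -2.9079  0.0001] tool x az 135.52286709899204 0.0005835086518180134
0.02256312368315517 [-0.4051  0.0254 -1.107 ] [ 0.9915  0.5839 -0.6279  1.857   0.4478  0.8452  0.9328]
```

View pics/w14c.png

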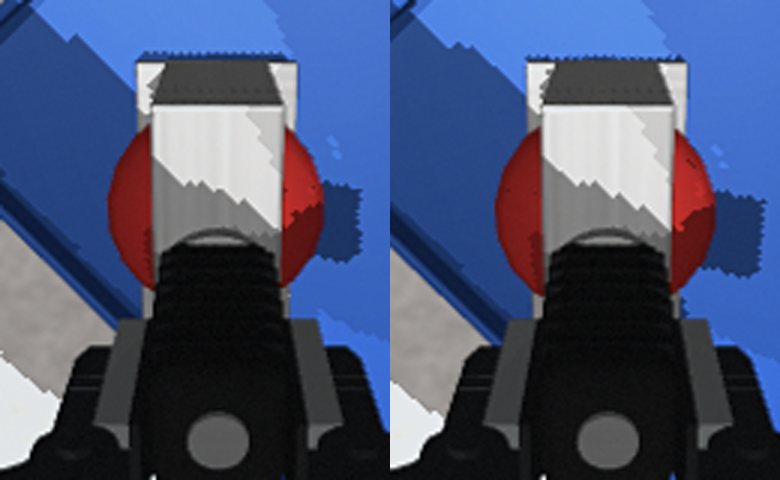

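Request:
drive_tool:
  series:
    - [0,[0,0,1.5],[0,0,0]]
    - [0,[0,0,0],[0,0,0]]
    - [0,[0,0,0],[0,0,0]]
    - [0,[0,0,0],[0,0,0]]
    - [0,[0,3,0],[0,0,0]]
    - [0,[0,6,0],[0,0,0]]
    - [0,[0,9,0],[0,0,0]]
    - [0,[0,9,0],[0,0,0]]
    - [0,[0,9,0],[0,0,0]]
    - [0,[0,0,0],[0,0,0]]
    - [0,[0,0,0],[0,0,0]]

```text
clock: 15.33
position: [0.5071, -0.282, 0.0887]
eef_rot: [-1.186, -2.909, -0.0]
contact_force: [-0.0, -0.2, -2.4]
width: 0.0226
```

```bash
python3 - <<'E'
from h import *
np.set_printoptions(precision=4,suppress=True)
im=wcap('w15');s=env.read_state();print(s['width'],s['contact_force'])
im=cap('scene','s15');cv2.imwrite('pics/s15c.png',cv2.resize(im[140:240,160:290,::-1],None,fx=6,fy=6,interpolation=cv2.INTER_CUBIC))
E
```

```text
w15 15.3333 [ 0.5071 -0.282   0.0887] [-1.1861 -2.9091 -0.0003] tool x az 135.63741472335752 0.019023086750141614
0.022488488488058667 [-0.5559  0.0968 -1.4857]
```

View pics/w15.png

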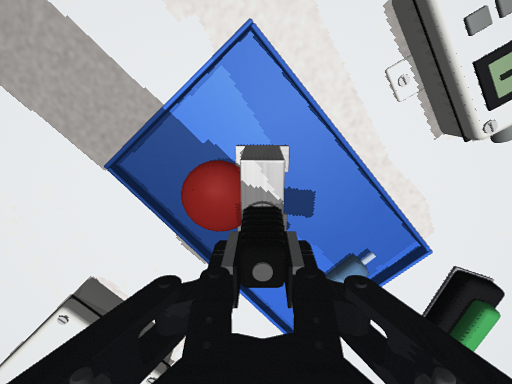

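View pics/s15c.png

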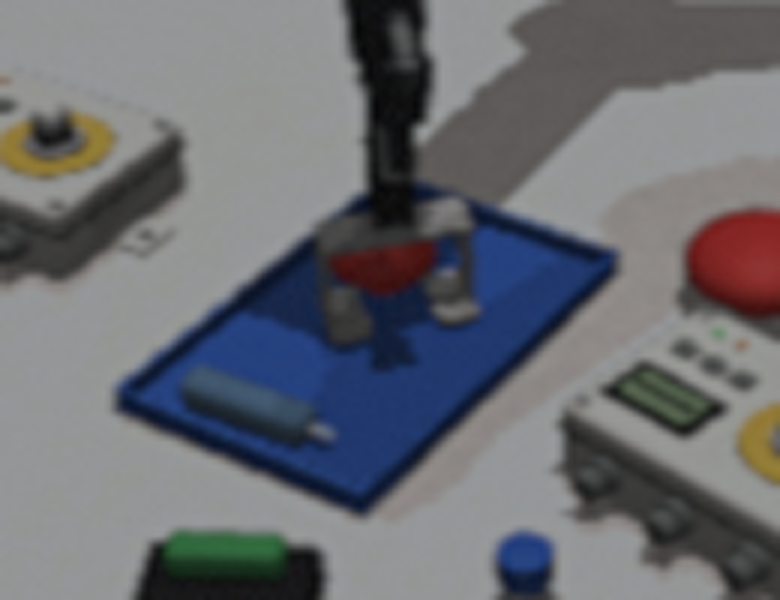

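Request:
drive_tool:
  series:
    - [0,[0,6,0],[0,0,0]]
    - [0,[0,9,0],[0,0,0]]
    - [0,[0,9,0],[0,0,0]]
    - [0,[0,6,0],[0,0,0]]
    - [0,[0,0,0],[0,0,0]]
    - [0,[0,0,0],[0,0,0]]
    - [0,[0,0,0],[0,0,0]]

```text
clock: 16.02
position: [0.5273, -0.2618, 0.0885]
eef_rot: [-1.189, -2.908, 0.001]
contact_force: [-0.0, 0.0, -1.0]
width: 0.0226
```

```bash
python3 - <<'E'
from h import *
np.set_printoptions(precision=4,suppress=True)
im=wcap('w16');s=env.read_state();print(s['width'],s['contact_force'])
E
```

```text
w16 16.0167 [ 0.5273 -0.2618  0.0885] [-1.1888 -2.9075  0.0007] tool x az 135.52385688282192 0.010036526611266182
0.02261541224799687 [-0.1766 -0.143  -1.4843]
```

View pics/w16.png

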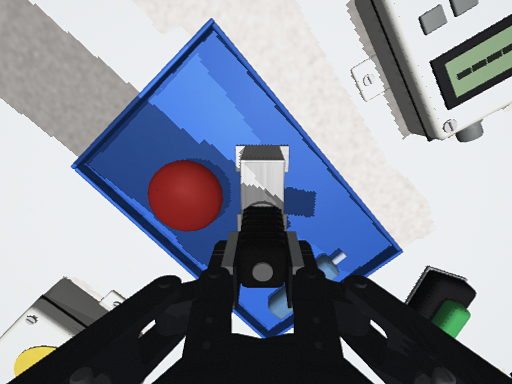

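Request:
drive_tool:
  series:
    - [0,[0,0,-8],[0,0,0]]
    - [0,[0,0,-20],[0,0,0]]
    - [0,[0,0,-30],[0,0,0]]
    - [0,[0,0,-30],[0,0,0]]
    - [0,[0,0,-25],[0,0,0]]
    - [0,[0,0,-12],[0,0,0]]
    - [0,[8,7,0],[0,0,0]]
    - [0,[16,14,0],[0,0,0]]
    - [0,[24,20.5,0],[0,0,0]]
    - [0,[24,20.5,0],[0,0,0]]
    - [0,[24,20.5,0],[0,0,0]]
    - [0,[24,20.5,0],[0,0,0]]
    - [0,[24,20.5,0],[0,0,0]]
    - [0,[24,20.5,0],[0,0,0]]
    - [0,[24,20.5,0],[0,0,0]]
    - [0,[24,20.5,0],[0,0,0]]
    - [0,[24,20.5,0],[0,0,0]]
    - [0,[24,20.5,0],[0,0,0]]
    - [0,[24,20.5,0],[0,0,0]]
    - [0,[24,20.5,0],[0,0,0]]

```text
clock: 17.73
position: [0.4899, 0.1488, 0.212]
eef_rot: [-1.188, -2.906, 0.003]
contact_force: [1.7, 0.0, -1.7]
width: 0.0229
```

```bash
python3 - <<'E'
from h import *
np.set_printoptions(precision=4,suppress=True)
s=env.read_state();T=R.from_rotvec(s['eef_rot']).as_matrix();print(s['clock'],s['position'],s['width'],T.T@(np.array([.476,.3364,.205])-s['position']))
E
```

```text
17.7333 [0.4899 0.1488 0.212 ] 0.022905970341645345 [0.1413 0.1241 0.0069]
```

Request:
drive_tool:
  series:
    - [0,[24,21,0],[0,0,0]]
    - [0,[24,21,0],[0,0,0]]
    - [0,[24,21,0],[0,0,0]]
    - [0,[24,21,0],[0,0,0]]
    - [0,[20,18,0],[0,0,0]]
    - [0,[16,14,0],[0,0,0]]
    - [0,[9,8,0],[0,0,0]]
    - [0,[0,0,0],[0,0,0]]
    - [0,[0,0,0],[0,0,0]]

```text
clock: 18.48
position: [0.4773, 0.3343, 0.2124]
eef_rot: [-1.187, -2.908, 0.004]
contact_force: [-0.4, -1.0, -2.0]
width: 0.0224
```

```bash
python3 - <<'E'
from h import *
np.set_printoptions(precision=4,suppress=True)
wcap('w17')
s=env.read_state();T=R.from_rotvec(s['eef_rot']).as_matrix();print(s['clock'],s['position'],s['width'],T.T@(np.array([.476,.3364,.0834])-s['position']),T[2])
E
```

```text
w17 18.4833 [0.4773 0.3343 0.2124] [-1.187  -2.9075  0.0036] tool x az 135.58412356864181 0.03539258691523135
18.5333 [0.478  0.3333 0.2126] 0.02267602268077076 [0.0037 0.0011 0.1292] [-0.0005 -0.0024 -1.    ]
```

View pics/w17.png

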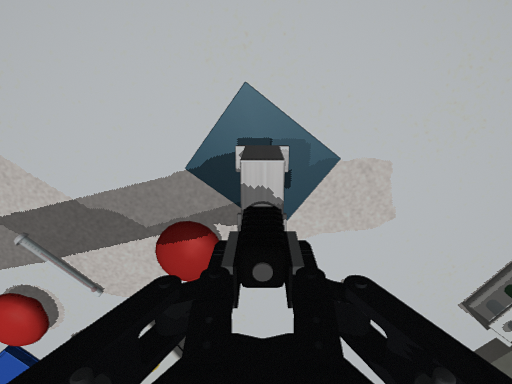

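Request:
drive_tool:
  series:
    - [0,[1,0,12],[0,0,0]]
    - [0,[1,0,25],[0,0,0]]
    - [0,[0,0,30],[0,0,0]]
    - [0,[0,0,30],[0,0,0]]
    - [0,[0,0,17],[0,0,0]]
    - [0,[0,0,8],[0,0,0]]
    - [0,[0,0,2],[0,0,0]]
    - [0,[0,0,1],[0,0,0]]
    - [0,[0,0,1],[0,0,0]]
    - [0,[0,0,1],[0,0,0]]
    - [0,[0,0,0],[0,0,0]]
    - [0,[0,0,0],[0,0,0]]

```text
clock: 19.53
position: [0.4772, 0.3363, 0.0874]
eef_rot: [1.189, 2.907, 0.001]
contact_force: [-0.5, 0.7, -2.6]
width: 0.0227
```

```bash
python3 - <<'E'
from h import *
np.set_printoptions(precision=4,suppress=True)
im=wcap('w18');s=env.read_state();print(s['contact_force'])
cv2.imwrite('pics/w18c.png',cv2.resize(im[60:260,155:355,::-1],None,fx=3,fy=3,interpolation=cv2.INTER_CUBIC))
E
```

```text
w18 19.5333 [0.4772 0.3363 0.0874] [1.189  2.9069 0.0015] tool x az 135.50744200986838 0.0028290913829793762
[ 0.0166  0.7018 -2.564 ]
```

View pics/w18c.png

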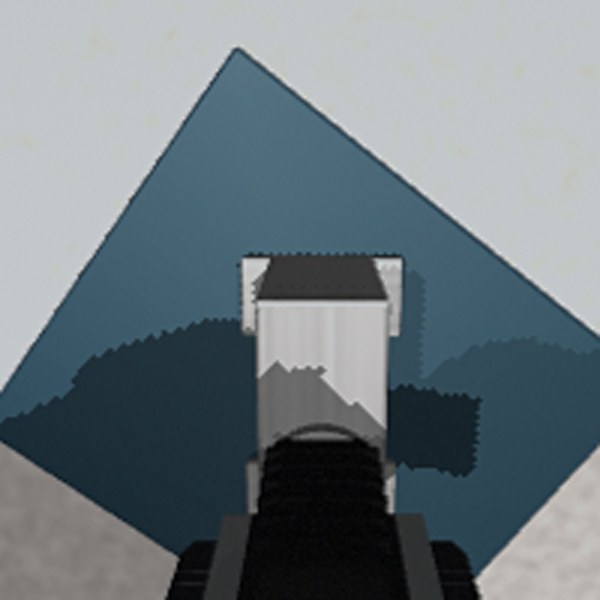

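Request:
drive_tool:
  series:
    - [0,[0,0,1],[0,0,0]]
    - [0,[0,0,1],[0,0,0]]
    - [0,[0,0,1],[0,0,0]]
    - [0,[0,0,1],[0,0,0]]
    - [0,[0,0,0],[0,0,0]]
    - [0,[0,0,0],[0,0,0]]

```text
clock: 20.08
position: [0.4769, 0.3363, 0.0835]
eef_rot: [1.189, 2.907, -0.0]
contact_force: [-1.6, -1.8, 5.8]
width: 0.0226
```

```bash
python3 - <<'E'
from h import *
np.set_printoptions(precision=4,suppress=True)
s=env.read_state();print(s['contact_force'],s['position'])
E
```

```text
[-1.5584 -1.8259  5.786 ] [0.4769 0.3363 0.0835]
```

Request:
drive_tool:
  series:
    - [0,[0,0,-0.5],[0,0,0]]
    - [28,[0,0,0],[0,0,0]]
    - [36,[0,0,0],[0,0,0]]
    - [60,[0,0,0],[0,0,0]]
    - [85,[0,0,0],[0,0,0]]
    - [85,[0,0,0],[0,0,0]]
    - [85,[0,0,0],[0,0,0]]
    - [85,[0,0,0],[0,0,0]]
    - [85,[0,0,0],[0,0,0]]

```text
clock: 20.83
position: [0.4768, 0.3362, 0.0832]
eef_rot: [-1.189, -2.908, -0.0]
contact_force: [0.1, -0.3, 0.8]
width: 0.085
```

```bash
python3 - <<'E'
from h import *
im=wcap('w19');s=env.read_state();print(s['width'],s['contact_force'])
E
```

```text
w19 20.8333 [0.47682874 0.33616033 0.0831524 ] [-1.18915644e+00 -2.90780786e+00 -3.40290212e-05] tool x az 135.51550139139943 0.002101817283239848
0.085043300097954 [-0.26200031 -0.67416168 -0.34420593]
```

View pics/w19.png

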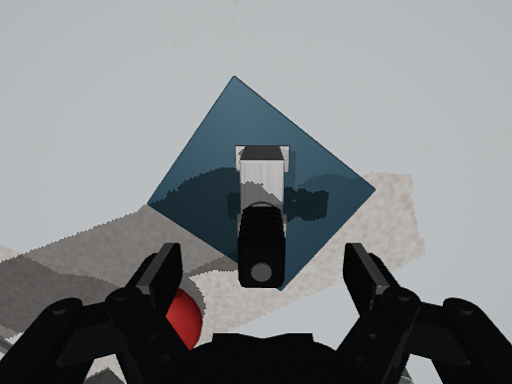

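Released, and the puller stands free. I'll rise straight up and check the scene.

Request:
drive_tool:
  series:
    - [85,[0,0,-20],[0,0,0]]
    - [85,[0,0,-35],[0,0,0]]
    - [85,[0,0,-35],[0,0,0]]
    - [85,[0,0,-35],[0,0,0]]
    - [85,[0,0,-30],[0,0,0]]
    - [85,[0,0,-15],[0,0,0]]
    - [85,[0,0,0],[0,0,0]]
    - [85,[0,0,0],[0,0,0]]

```text
clock: 21.55
position: [0.4771, 0.3362, 0.2538]
eef_rot: [1.189, 2.907, 0.002]
contact_force: [0.1, -0.4, -0.8]
width: 0.0849
```

```bash
python3 - <<'E'
from h import *
np.set_printoptions(precision=4,suppress=True)
im=wcap('w20');s=env.read_state();print(s['width'],s['contact_force'])
cv2.imwrite('pics/w20c.png',cv2.resize(im[60:210,180:330,::-1],None,fx=4,fy=4,interpolation=cv2.INTER_CUBIC))
t=cap('top','t20');cap('scene','s20')
ct=cams.get_calibration('top')
a=t.astype(int);Rr,G,B=a[...,0],a[...,1],a[...,2]
m=((Rr>50)&(Rr>2.2*G)&(Rr>2.2*B)).astype(np.uint8)
for c in cv2.findContours(m,0,cv2.CHAIN_APPROX_NONE)[0]:
    if cv2.contourArea(c)>60: e=cv2.fitEllipse(c); print(e,onz(ct,*e[0],.024))
for p in ((169,),):pass
E
```

```text
w20 21.55 [0.4771 0.3362 0.2538] [1.1889 2.9065 0.0015] tool x az 135.50538534354885 0.0355959402883048
0.08491979362569006 [-1.1692 -0.0708 -0.1744]
((250.62820434570312, 254.29147338867188), (29.963388442993164, 30.42328453063965), 2.7391364574432373) [ 0.3868 -0.1087  0.024 ]
((319.4757080078125, 219.42947387695312), (19.617067337036133, 19.827444076538086), 129.64022827148438) [ 0.4812 -0.31    0.024 ]
((151.7104949951172, 218.70033264160156), (29.702089309692383, 31.15460205078125), 77.01520538330078) [0.4945 0.1724 0.024 ]
```

View pics/t20.png

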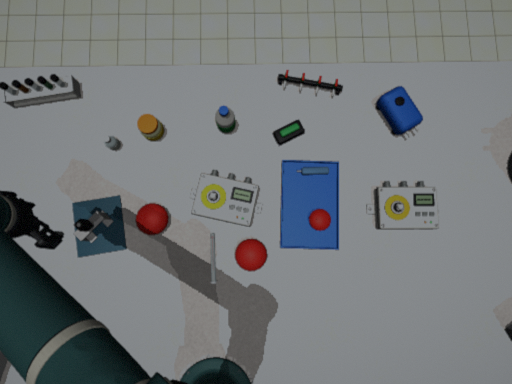

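View pics/s20.png

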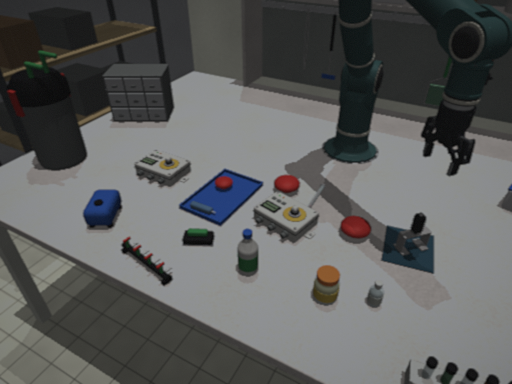

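View pics/w20c.png

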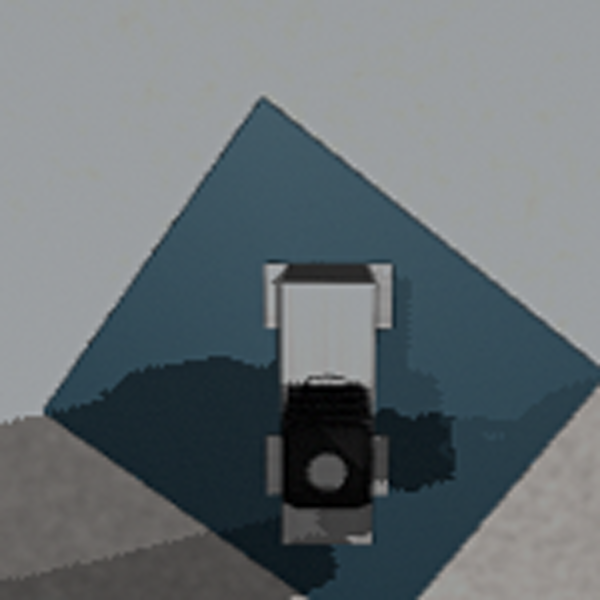

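```bash
python3 - <<'E'
from h import *
print(env.sign_off())
E
```

```text
the job is handed in; nothing more can be done
None
```

The red cap is off the button and sits dome up in the blue rinse tray, and the puller is back on its mat. I handed the job in at about 22 s of the 69 s allowed; the sign-off reports no verdict.

- **Pull:** I took the puller by its grip and slid its feet under the rim from the side. The cap came off with a straight upward pull, and the picture afterwards shows it level on the feet, clear of the bare stem.
- **Cap:** It was set down slowly and the puller drawn out sideways. The last top view puts it about 47 mm lengthwise and 28 mm crosswise from the tray's middle, well inside the limits.
- **Puller:** The last views show it upright at about its starting spot near the mat's middle, with the open gripper well clear above it.
- **Everything else:** In the last pictures the bystanders and the two larger caps look unmoved. The button's travel could only be judged from the pictures, where the stem shows no sign of being pressed.

**Disagreements:** The measured tool height differed from the commanded height by 3–4 mm at times, so I worked from the measured value. Tray corner heights from two wrist views came out up to 11 mm lower than the stated 18 mm wall. I therefore used the stated heights for the tray and lowered the cap in small steps.

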